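Line up the beakers on the mat with the squeegee

TASK

Draw the squeegee right out of the caddy by its blade, lay it flat on the counter and let go; then take it by its handle and with its blade gently push the three steel beakers into one straight row, parallel to the long edges of the dark mat and wholly on it. Finally draw the squeegee back off the mat on the side it came from and leave it lying flat. Keep the gripper off the beakers, keep them upright, and leave everything else where it stands.

Things in the scene. Friction and masses are not known exactly. Their poses are not given: they have to be found in the camera images.
- mat: Dark vinyl mat stuck flat on the counter (0.6 mm thick, no step to feel), 260 x 120 mm. Origin at its centre on the counter; x along its long edges, y along its short ones. The beakers start off its +y side, the side of the caddy; they are to be pushed along -y.
- caddy: Fixed grey plastic caddy. Origin on the counter under the middle of the open mouth of its sleeve; +y goes into the sleeve. The sleeve is a tunnel on the counter, 50 mm wide and 55 mm high inside, 159 mm deep, 62 mm wide and 63 mm high outside; from 65 mm behind the mouth on, the caddy is 160 mm wide and 138 mm high (with a wooden spatula standing up to 240 mm).
- squeegee_blade (a point): Loose T-shaped squeegee, rigid, 0.22 kg nominal, lying flat with its handle in the caddy's sleeve and its blade outside, in front of the mouth. This point is the centre of the blade, 22.5 mm above its underside. The blade is an upright straight black strip, 200 mm along x, 10 mm thick along y, 45 mm high; its pushing face looks to -y, the handle goes to +y. In the sleeve, only the blade can be reached; its two outer thirds stand clear of the sleeve at the back too.
- squeegee_handle (a point): The squeegee's wooden handle, a straight bar 26 mm wide (x), 36 mm high, resting on the counter, from 5 to 135 mm behind the blade's centre along +y. This point is 75 mm behind the blade's centre, 18 mm above the underside.
- squeegee_end (a point): The far end of the squeegee's handle, 135 mm behind the blade's centre along +y, 18 mm above the underside.
- beaker_a_mid (a point): The -x one (along the mat) of the three alike tall steel beakers (straight round cups, 64 mm across, 110 mm high, 0.14 kg nominal), standing in a ragged row beside the mat. This point is its centre, 55 mm above its underside; z is its axis.
- beaker_b_mid (a point): The middle one of the three alike tall steel beakers (straight round cups, 64 mm across, 110 mm high, 0.14 kg nominal), standing in a ragged row beside the mat. This point is its centre, 55 mm above its underside; z is its axis.
- beaker_c_mid (a point): The +x one (along the mat) of the three alike tall steel beakers (straight round cups, 64 mm across, 110 mm high, 0.14 kg nominal), standing in a ragged row beside the mat. This point is its centre, 55 mm above its underside; z is its axis.
- tumbler: Short glass tumbler, 72 mm across, 80 mm high, beyond the mat's +x end; origin at the centre of its underside. A bystander: leave it where it stands.
- tin: Round metal tin with a lid, 100 mm across, 62 mm high, beyond the mat's -x end; origin at the centre of its underside. A bystander: leave it where it stands.
- mug: White mug, 80 mm across, 90 mm high; origin at the centre of its underside. A bystander: leave it where it stands.
- bowl: Blue bowl, 130 mm across, 55 mm high; origin at the centre of its underside. A bystander: leave it where it stands.
- teaspoon: Steel teaspoon, 140 mm long, lying between the mat, the mug and the bowl; origin under its middle. A bystander: leave it where it stands.
- bottle_brush: Bottle brush with a thin orange handle and a fat white bristle head 40 mm across, 200 mm long, lying at the far edge; origin under its middle. A bystander: leave it where it stands.
- soap_bottle: White dish-soap bottle, 60 mm across, 190 mm high; origin at the centre of its underside. A bystander: leave it where it stands.

How it is judged:
On the way, in this order (a step that is already met when the one before it is completed fails the run):
1. the squeegee lies flat on the counter, right out of the sleeve, at rest and let go (y of squeegee_end in the frame of caddy below 0 m and angle between squeegee_blade's own z axis and vertical below 0.1 rad and height (world z) of squeegee_blade below 0.03 m and linear speed of squeegee below 0.02 m/s and contact force between the fingers and squeegee below 0.1 N), for 0.2 s.
2. the squeegee is held by its handle (contact force between the fingers and squeegee above 1 N and distance between the grasp point and squeegee_handle below 0.07 m), for 0.2 s.
3. all three beakers stand on the mat, the squeegee being held (contact force between the fingers and squeegee above 1 N and x of beaker_a_mid in the frame of mat between -0.1 and 0.1 m and y of beaker_a_mid in the frame of mat between -0.03 and 0.03 m and x of beaker_b_mid in the frame of mat between -0.1 and 0.1 m and y of beaker_b_mid in the frame of mat between -0.03 and 0.03 m and x of beaker_c_mid in the frame of mat between -0.1 and 0.1 m and y of beaker_c_mid in the frame of mat between -0.03 and 0.03 m), for 0.1 s.
At the end, for the whole second after the job is handed in: Beakers upright, at rest, wholly on the mat (centres within 100 mm along, 30 mm across), in a row parallel to its long edges: across it their centres differ by at most 6 mm. Squeegee flat on the counter, let go, its blade centre over 65 mm from the mat's centre line on the +y side (x of beaker_a_mid in the frame of mat between -0.1 and 0.1 m and y of beaker_a_mid in the frame of mat between -0.03 and 0.03 m and x of beaker_b_mid in the frame of mat between -0.1 and 0.1 m and y of beaker_b_mid in the frame of mat between -0.03 and 0.03 m and x of beaker_c_mid in the frame of mat between -0.1 and 0.1 m and y of beaker_c_mid in the frame of mat between -0.03 and 0.03 m and ((y of beaker_a_mid in the frame of mat between -0.032 and -0.022 m and y of beaker_b_mid in the frame of mat between -0.032 and -0.022 m and y of beaker_c_mid in the frame of mat between -0.032 and -0.022 m) or (y of beaker_a_mid in the frame of mat between -0.028 and -0.018 m and y of beaker_b_mid in the frame of mat between -0.028 and -0.018 m and y of beaker_c_mid in the frame of mat between -0.028 and -0.018 m) or (y of beaker_a_mid in the frame of mat between -0.024 and -0.014 m and y of beaker_b_mid in the frame of mat between -0.024 and -0.014 m and y of beaker_c_mid in the frame of mat between -0.024 and -0.014 m) or (y of beaker_a_mid in the frame of mat between -0.02 and -0.01 m and y of beaker_b_mid in the frame of mat between -0.02 and -0.01 m and y of beaker_c_mid in the frame of mat between -0.02 and -0.01 m) or (y of beaker_a_mid in the frame of mat between -0.016 and -0.006 m and y of beaker_b_mid in the frame of mat between -0.016 and -0.006 m and y of beaker_c_mid in the frame of mat between -0.016 and -0.006 m) or (y of beaker_a_mid in the frame of mat between -0.012 and -0.002 m and y of beaker_b_mid in the frame of mat between -0.012 and -0.002 m and y of beaker_c_mid in the frame of mat between -0.012 and -0.002 m) or (y of beaker_a_mid in the frame of mat between -0.008 and 0.002 m and y of beaker_b_mid in the frame of mat between -0.008 and 0.002 m and y of beaker_c_mid in the frame of mat between -0.008 and 0.002 m) or (y of beaker_a_mid in the frame of mat between -0.004 and 0.006 m and y of beaker_b_mid in the frame of mat between -0.004 and 0.006 m and y of beaker_c_mid in the frame of mat between -0.004 and 0.006 m) or (y of beaker_a_mid in the frame of mat between 0 and 0.01 m and y of beaker_b_mid in the frame of mat between 0 and 0.01 m and y of beaker_c_mid in the frame of mat between 0 and 0.01 m) or (y of beaker_a_mid in the frame of mat between 0.004 and 0.014 m and y of beaker_b_mid in the frame of mat between 0.004 and 0.014 m and y of beaker_c_mid in the frame of mat between 0.004 and 0.014 m) or (y of beaker_a_mid in the frame of mat between 0.008 and 0.018 m and y of beaker_b_mid in the frame of mat between 0.008 and 0.018 m and y of beaker_c_mid in the frame of mat between 0.008 and 0.018 m) or (y of beaker_a_mid in the frame of mat between 0.012 and 0.022 m and y of beaker_b_mid in the frame of mat between 0.012 and 0.022 m and y of beaker_c_mid in the frame of mat between 0.012 and 0.022 m) or (y of beaker_a_mid in the frame of mat between 0.016 and 0.026 m and y of beaker_b_mid in the frame of mat between 0.016 and 0.026 m and y of beaker_c_mid in the frame of mat between 0.016 and 0.026 m) or (y of beaker_a_mid in the frame of mat between 0.02 and 0.03 m and y of beaker_b_mid in the frame of mat between 0.02 and 0.03 m and y of beaker_c_mid in the frame of mat between 0.02 and 0.03 m) or (y of beaker_a_mid in the frame of mat between 0.024 and 0.034 m and y of beaker_b_mid in the frame of mat between 0.024 and 0.034 m and y of beaker_c_mid in the frame of mat between 0.024 and 0.034 m)) and angle between each of beaker_a_mid, beaker_b_mid, beaker_c_mid, squeegee_blade's own z axis and vertical below 0.1 rad and linear speed of each of beaker_a, beaker_b, beaker_c, squeegee below 0.02 m/s and height (world z) of beaker_a_mid between 0.05 and 0.06 m and height (world z) of beaker_b_mid between 0.05 and 0.06 m and height (world z) of beaker_c_mid between 0.05 and 0.06 m and height (world z) of squeegee_blade below 0.03 m and contact force between the fingers and squeegee below 0.1 N and y of squeegee_blade in the frame of mat above 0.065 m); the robot touches nothing.
It fails at once if the gripper or arm touches a beaker (over 1 N) (contact force between any of the fingers, the arm and beaker_a above 1 N or contact force between any of the fingers, the arm and beaker_b above 1 N or contact force between any of the fingers, the arm and beaker_c above 1 N).
It fails at once if a beaker tips (over 0.35 rad) (angle between any of beaker_a_mid, beaker_b_mid, beaker_c_mid's own z axis and vertical above 0.35 rad).
It fails at once if a beaker is knocked along (faster than 0.4 m/s) (linear speed of any of beaker_a, beaker_b, beaker_c above 0.4 m/s).
It fails at once if a bystander is moved more than 30 mm (distance of any of tumbler, tin, mug, bowl, teaspoon, bottle_brush, soap_bottle from where it was at the start of the episode above 0.03 m).
It also fails if it takes over 64 s, if anything falls off the work surface, if the arm or the gripper's body presses on something with over 40 N, if the wrist force passes 120 N, or if a joint passes its speed limit or range.

ROBOT

A 7-joint arm with a two-finger parallel gripper is mounted at the origin on the work surface. World frame = base frame: x ahead of the robot, y to its left, z up, the work surface at z = 0. Lengths are in m, angles in rad, forces in N, time in s.
With the tool pointing down it reaches from about 0.425 to 0.825 m from the base axis. Payload 3.6 kg.
Tool frame: the origin (TCP) lies where the fingers leave the gripper's body, on its centre line; the fingertips stand 73 mm ahead of it and the grasp point (between the pads) lies 54 mm ahead of it; z points along the fingers, y is the line along which they close (so a half turn about z gives the same grasp; the last joint's range is limited). The gripper opens to 85 mm and grips with 20 to 120 N. Pads are 22 mm wide; open, the fingers measure 114 mm over their backs; the gripper's body (76 mm by 85 mm) begins 54 mm behind the grasp point. The pads swing forward as they close: fully open they stand 13 mm farther back than shut.
Start: joints at [-1.232, 0.615, -0.013, 1.423, 0.008, 1.103, -0.04], TCP at [0.232, 0.607, 0.304] pointing down, gripper open.
Joint ranges: [-3.12, 3.12], [-0.3, 2.06], [-1.34, 1.32], [0.26, 2.42], [-1.36, 4.5], [0.01, 1.98], [-2.84, 2.84]. Speed limits (rad/s): [2.79, 2.79, 3.14, 3.14, 3.14, 3.14, 3.14].

INTERFACE

Orientations are given as a unit quaternion [x, y, z, w].
In Python, from station import arm, snapshot, camera_info, ticket gives the robot as it stands. Calls block until the motion is done:
- arm.movep(position, orientation): joint-space move of the TCP to a pose.
- arm.line_to(position, velocity=0.15, ori=None): straight line of the TCP; ori=None keeps the orientation; velocity is the mean speed in m/s.
- arm.move_j(angles): joint-space move.
- arm.move_gripper(opening, effort=None): opening from 0.0 (shut) to 1.0 (fully open); effort is the grip in N (None keeps the last); returns when the fingers have stopped.
- arm.pause(seconds).
- arm.ik(position, orientation): joint angles nearest the present ones, or None.
- snapshot(name): name is "scene" or "top"; returns the picture (384x512x3 uint8, blue, green, red); there is no depth.
- camera_info(name): a dict with "fx", "fy", "cx", "cy" (pixels), "R" (3x3) and "t" (3): a world point X has camera coordinates R X + t. Camera axes: x right, y down, z forward; pixel columns grow to the right and rows downward; lengths in m; the calibration is good to about 2 mm. A picture is of the moment at which its call begins. camera_info takes no time and is no camera call.
A pose or a line that the arm cannot do raises arm.MotionError and nothing moves.
- ticket.finish_job(): hands the job in; it is judged then, once.
Readings, each from a call of its own:
- arm.read_time(): time.
- arm.read_joint_positions(): joint angles.
- arm.read_dq(): joint speeds.
- arm.read_effort(): joint torques, N m.
- arm.read_tool_pos(): TCP position.
- arm.read_eef_rot(): TCP orientation.
- arm.read_ft_force(): force on the tool from outside, world axes, zero at the start.
- arm.read_wrist_torque(): the same for the moment, N m.
- arm.read_opening(): opening from 0.0 (shut) to 1.0 (fully open).
- arm.read_finger_force(): force on a finger pad.
Only numpy, scipy, OpenCV 4.12 (cv2) and the standard library are available. Lean on these libraries where they do the work, as an engineer would, in place of code of your own. Each camera call takes 0.05 s, during which the arm holds its last target. There are 200 camera calls.

## Working session

There is one attempt and no reset: what is moved stays moved. The work goes in short steps, each a Python script; the robot and the scene stay as the last script left them, time stands still between calls to the robot, and variables do not carry over. Pictures are saved under pics/ and viewed, at most 10 in all, crops included, and the job is handed in when it is done.

```bash
ls; mkdir -p pics
python3 - <<'E'
from station import *
import cv2
for n in("scene","top"):
    cv2.imwrite(f"pics/{n}0.png",snapshot(n)); c=camera_info(n); print(n,{k:(v.tolist() if hasattr(v,'tolist') else v) for k,v in c.items()})
print(arm.read_time(),arm.read_tool_pos(),arm.read_eef_rot())
E
```

```text
pics
scene {'fx': 402.27011799300254, 'fy': 402.27011799300254, 'cx': 249.00672712773638, 'cy': 196.06559108408513, 'R': [[-0.4113527866968772, 0.9113034702710091, 0.017744575191567094], [0.5704942119710362, 0.27260057813067984, -0.77474207250566], [-0.7108623206952662, -0.3085691330558434, -0.6320283626079651]], 't': [0.24409607129248426, -0.2909787319944013, 1.5195670121187457]}
top {'fx': 440.9040004051092, 'fy': 440.9040004051092, 'cx': 259.637011514127, 'cy': 195.4151709606137, 'R': [[-0.020795405002319564, -0.9997797697041564, 0.002821917981310798], [-0.9902155634991071, 0.020206746273000616, -0.13807543304007588], [0.1379880028659572, -0.005665641654950985, -0.9904176955051349]], 't': [0.021211097848099464, 0.5681724571145286, 1.2945057907131303]}
0.1 [0.23173198 0.60673937 0.30283118] [ 1.81379544e-01  9.83412469e-01 -1.15688452e-03 -1.94381895e-04]
```

View pics/top0.png

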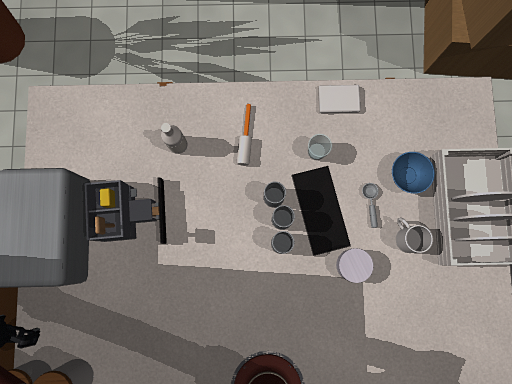

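View pics/scene0.png

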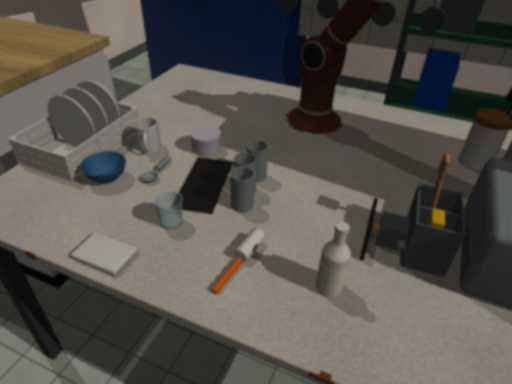

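The top view shows the mat at about (321,211). The beaker rims are at (275,193), (283,217) and (282,242), the blade at (161,210), and the sleeve to its left in the caddy. The tumbler is at (319,147), the tin at (356,265), the brush at (245,135) and the soap at (171,135). The scene view agrees. Next I segment them.

```bash
cat > h.py <<'E'
import numpy as np, cv2
from station import arm, snapshot, camera_info, ticket
def ray(n,uv,z):
    c=camera_info(n);R=np.array(c["R"]);t=np.array(c["t"])
    uv=np.atleast_2d(np.array(uv,float))
    d=np.c_[(uv[:,0]-c["cx"])/c["fx"],(uv[:,1]-c["cy"])/c["fy"],np.ones(len(uv))]@R
    o=-R.T@t
    return o+d*((z-o[2])/d[:,2])[:,None]
def proj(n,P):
    c=camera_info(n);q=np.atleast_2d(P)@np.array(c["R"]).T+np.array(c["t"])
    return q[:,:2]/q[:,2:]*[c["fx"],c["fy"]]+[c["cx"],c["cy"]]
E
python3 - <<'E'
from h import *
im=cv2.imread("pics/top0.png"); g=im.max(2)
for nm,(x0,y0,x1,y1),z in(("mat",(285,160,360,262),.0006),("blade",(150,170,172,250),.045)):
    m=np.zeros_like(g); m[y0:y1,x0:x1]=(g[y0:y1,x0:x1]<45)*255
    n,l,s,_=cv2.connectedComponentsWithStats(m); k=1+s[1:,4].argmax()
    ys,xs=np.where(l==k); P=ray("top",np.c_[xs,ys],z)[:,:2]
    r=cv2.minAreaRect((P*1000).astype(np.float32)); print(nm,s[k],r,cv2.boxPoints(r).round(1).tolist())
a=cv2.resize(im[170:265,225:355],None,fx=6,fy=6,interpolation=cv2.INTER_CUBIC)
cv2.imwrite("pics/b.png",a)
a=cv2.resize(im[160:260,80:180],None,fx=6,fy=6,interpolation=cv2.INTER_CUBIC)
cv2.imwrite("pics/c.png",a)
E
```

```text
mat [ 292  166   58   89 3144] ((525.239990234375, -177.9226531982422), (258.0627746582031, 118.30561065673828), 13.175497055053711) [[386.1000061035156, -149.6999969482422], [413.1000061035156, -264.8999938964844], [664.4000244140625, -206.10000610351562], [637.4000244140625, -90.9000015258789]]
blade [158 178   8  66 379] ((529.0082397460938, 305.92156982421875), (197.19125366210938, 20.30542755126953), 3.097860813140869) [[430.0, 310.70001220703125], [431.1000061035156, 290.5], [628.0, 301.1000061035156], [626.9000244140625, 321.3999938964844]]
```

View pics/b.png

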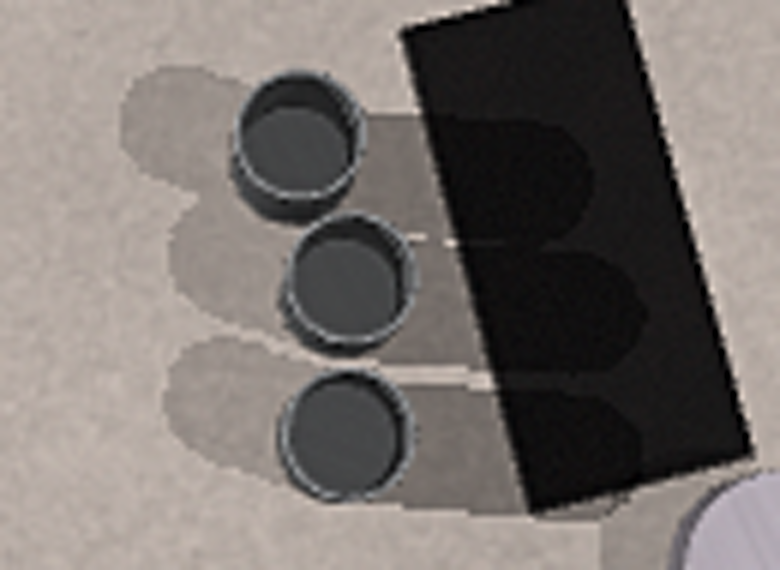

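View pics/c.png

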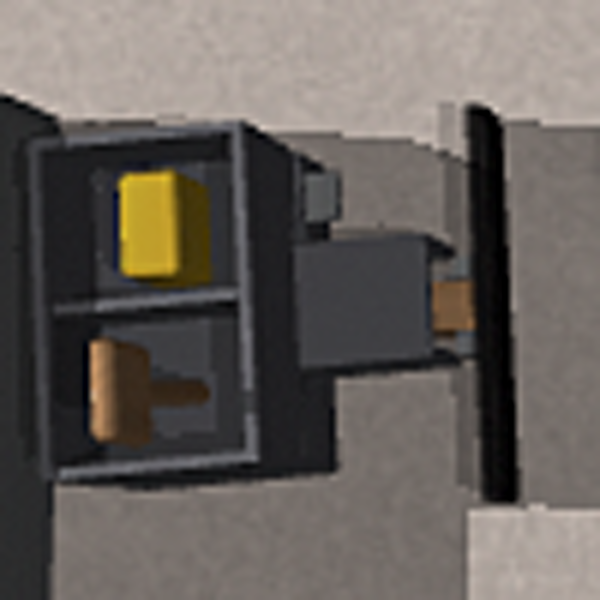

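The beaker rims sit at about (274.6,192.1), (283.1,216.1) and (282.2,241.9) in the top image. In the crop, the blade's back edge runs from (158.3,177.5) to (160.8,243.3), and the sleeve mouth's top edge is near u≈152.

```bash
cat > s1.py <<'E'
from h import *
T=lambda uv,z:(ray("top",uv,z)[:,:2]*1000).round(1)
th=np.radians(13.2);C=np.array([525.2,-177.9]);M=np.array([[np.cos(th),np.sin(th)],[-np.sin(th),np.cos(th)]])
im=cv2.imread("pics/top0.png");g=im.max(2)
b=T([[282.2,241.9],[283.1,216.1],[274.6,192.1]],.11)
print("beakers",b.tolist(),"mat frame",((b-C)@M.T).round(1).tolist())
rows=np.arange(182,240);cols=np.array([150+np.argmax(g[r,150:175]<40) for r in rows])
P=T(np.c_[cols-.5,rows],.045);vx,vy,x0,y0=cv2.fitLine(P.astype(np.float32),cv2.DIST_HUBER,0,.01,.01).ravel()
print("blade back edge",vx,vy,x0,y0,np.degrees(np.arctan(vy/vx)))
rr=[r for r in range(170,255) if (g[r,155:170]<40).sum()>=2];print("rows",rr[0],rr[-1],T([[160,rr[0]-.5],[162,rr[-1]+.5]],.045).tolist())
print("mouth top edge",T([[151.6,199.2],[152.1,220.3]],.063).tolist(),"sleeve sides",T([[130,200.4],[151,199.2],[130,220.8],[151,220.3]],.063).tolist())
print("brush head",T([[243,162],[237,150],[252,150],[247,105]],.02).tolist(),"tumbler",T([[319,147]],.08),"tin",T([[356,265]],.062),"soap",T([[171,135]],.1))
E
python3 s1.py
```

```text
beakers [[424.9, -51.0], [497.9, -55.6], [567.4, -33.2]] mat frame [[-68.7, 146.5], [1.3, 125.3], [74.1, 131.2]]
blade back edge 0.998766 0.04966366 525.31274 312.95905 2.8466887
rows 178 243 [[628.6, 310.0], [429.7, 302.0]]
mouth top edge [[560.4, 330.2], [497.7, 327.9]] sleeve sides [[558.1, 394.1], [560.4, 332.0], [497.5, 392.9], [497.7, 331.2]]
brush head [[676.9, 58.8], [715.4, 76.9], [714.4, 30.2], [860.4, 43.3]] tumbler [[ 704.8 -170.1]] tin [[ 355.1 -266.6]] soap [[744.7 266.8]]
```

```bash
cat >> h.py <<'E'
from scipy.spatial.transform import Rotation
def down(psi):  # tool down, closing line at world angle psi (rad)
    c,s=np.cos(psi),np.sin(psi)
    return Rotation.from_matrix(np.array([[-s,c,0],[c,s,0],[0,0,-1]]).T[:, :].T if 0 else np.column_stack([(-s,c,0),(c,s,0),(0,0,-1)])).as_quat()
def best(pos,psi):
    j0=np.array(arm.read_joint_positions());r=[]
    for p in(psi,psi+np.pi):
        q=arm.ik(pos,down(p))
        if q is not None: r.append((abs(np.array(q)-j0).max(),p,np.round(q,2)))
    return sorted(r,key=lambda t:t[0])
def st(m=""): print(m,"t",round(arm.read_time(),2),"p",np.round(arm.read_tool_pos(),4),"F",np.round(arm.read_ft_force(),1),"open",round(arm.read_opening(),3),"ff",np.round(arm.read_finger_force(),1))
E
sed -i 's/np.array(\[\[-s,c,0\],\[c,s,0\],\[0,0,-1\]\]).T\[:, :\].T if 0 else //' h.py
python3 - <<'E'
from h import *
y=np.radians(2.85);ps=np.pi/2+y
ax=np.array([np.cos(y),np.sin(y)]);B=np.array([.529,.308]);g=B-.065*ax
b=best([*g,.20],ps);print(b)
p=b[0][1]
arm.move_gripper(.6)
arm.line_to([.36,.36,.32],.25)
arm.movep([*g,.20],down(p)); st("above")
arm.line_to([*g,.082],.12); st("down")
arm.move_gripper(0.0,60); st("grip")
cv2.imwrite("pics/top1.png",snapshot("top"))
E
```

```text
[(np.float64(0.9585983793793047), np.float64(1.620538210476735), array([-0.55,  0.6 , -0.1 ,  1.82,  0.09,  0.73,  0.92])), (np.float64(1.5892883301638023), np.float64(4.762130864066528), array([-1.01,  0.67,  0.63,  1.83, -0.53,  0.81, -1.63]))]
above t 2.51 p [0.4633 0.3067 0.2002] F [0.1 0.3 0.2] open 0.601 ff 0.0
down t 3.64 p [0.4645 0.3052 0.0828] F [-0.9 -0.   1. ] open 0.6 ff 0.0
grip t 4.09 p [0.4643 0.3051 0.0826] F [-0.6 -0.9  4.9] open 0.111 ff 59.3
```

Run:
```python
from h import *
y=np.radians(2.6);d=np.array([np.sin(y),-np.cos(y)])
p=np.array(arm.read_tool_pos())
for s in(.05,.10,.145):
    arm.line_to([*(p[:2]+d*s),p[2]],.1); st("pull")
arm.pause(.2)
arm.move_gripper(.6); st("let go")
q=np.array(arm.read_tool_pos())
arm.line_to([q[0],q[1],.22],.15);arm.pause(.3)
arm.line_to([.40,.26,.25],.2)
im=snapshot("top");cv2.imwrite("pics/top2.png",im)
cv2.imwrite("pics/d.png",cv2.resize(im[140:280,100:320],None,fx=3.5,fy=3.5,interpolation=cv2.INTER_CUBIC));st()
```

```text
pull t 4.79 p [0.4668 0.2529 0.0826] F [-0.4 -5.2  5.6] open 0.107 ff 59.5
pull t 5.44 p [0.4689 0.2039 0.0826] F [ 0.  -3.5  5.1] open 0.107 ff 59.4
pull t 6.04 p [0.4709 0.159  0.0826] F [ 0.1 -3.   4.6] open 0.106 ff 59.4
let go t 6.72 p [0.4707 0.1607 0.0825] F [-0.   0.   0.2] open 0.599 ff 0.0
 t 8.91 p [0.4008 0.2584 0.2497] F [ 1.1 -0.9 -1.1] open 0.602 ff 0.0
```

View pics/d.png

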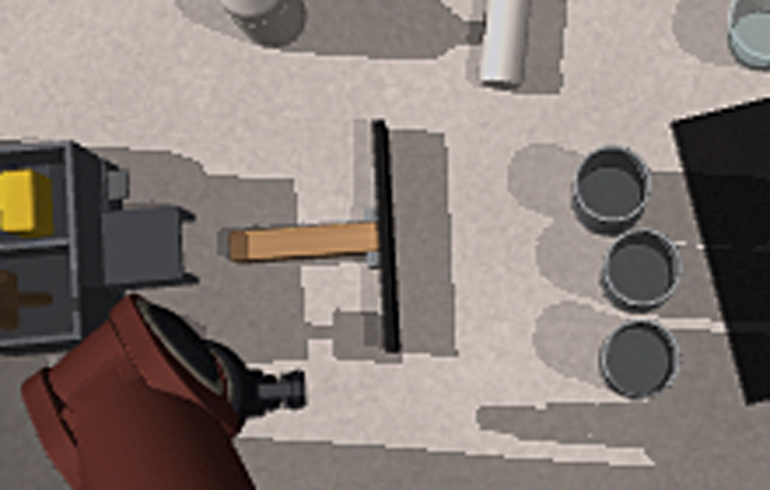

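The squeegee lies flat, clear of the sleeve: its handle runs from (168,210) to (207,208) and its blade is near u≈209 in the top image. I measure the handle and the blade's back edge, then regrasp.

```bash
cat > meas.py <<'E'
from h import *
def sq(im,x0,x1,y0,y1):
    g=im.max(2)
    rows=np.arange(y0,y1);cols=np.array([x0+np.argmax(g[r,x0:x1]<40) for r in rows])
    ok=cols>x0
    P=ray("top",np.c_[cols-.5,rows][ok],.045)[:,:2]
    vx,vy,px,py=cv2.fitLine((P*1000).astype(np.float32),cv2.DIST_HUBER,0,.01,.01).ravel()
    rr=[r for r in range(y0-20,y1+20) if (g[r,x0:x1]<40).sum()>=2]
    a=np.arctan(vy/vx);ends=ray("top",[[x1,rr[0]-.5],[x1,rr[-1]+.5]],.045)[:,0];cx=ends.mean()*1000
    return a,np.array([cx,py+np.tan(a)*(cx-px)])/1000-.005*np.array([-np.sin(a),np.cos(a)]),ends
E
python3 - <<'E'
from meas import *
im=cv2.imread("pics/top2.png")
a,c,e=sq(im,203,217,182,232);n=np.array([-np.sin(a),np.cos(a)])
print("yaw",np.degrees(a),"blade c",c,e)
h=cv2.cvtColor(im,cv2.COLOR_BGR2HSV)
m=cv2.inRange(h,(5,90,70),(25,255,255));m[:,:160]=0;m[:,212:]=0;m[:195]=0;m[225:]=0
ys,xs=np.where(m);P=ray("top",np.c_[xs,ys],.036)[:,:2]
print(cv2.minAreaRect((P*1000).astype(np.float32)),"pred handle",c+.075*n)
g=c+.075*n;print(best([*g,.2],a))
E
```

```text
yaw 2.9341338 blade c [0.53500759 0.15935661] [0.63435169 0.43515161]
((533.4440307617188, 232.09317016601562), (25.12592315673828, 126.98644256591797), 2.9495511054992676) pred handle [0.53116849 0.23425829]
[(np.float64(1.0813892341355666), np.float32(0.0512103), array([-0.64,  0.64,  0.31,  1.76, -0.26,  0.78, -0.16])), (np.float64(1.420271114318317), np.float32(3.1928031), array([-0.13,  0.68, -0.52,  1.74,  0.43,  0.84,  2.34]))]
```

Run:
```python
from h import *
a=np.radians(2.93);g=np.array([.5322,.233])
arm.move_gripper(.8)
arm.movep([*g,.20],down(a))
arm.line_to([*g,.079],.12); st("down")
arm.move_gripper(0.0,60);arm.pause(.3); st("grip")
th=np.radians(13.2);C=np.array([.5252,-.1779])
W=lambda x,y:C+x*np.array([np.cos(th),np.sin(th)])+y*np.array([-np.sin(th),np.cos(th)])
z=arm.read_tool_pos()[2]
arm.line_to([*W(.002,.29),z],.08,down(th));st("aligned")
im=snapshot("top");cv2.imwrite("pics/top3.png",im)
cv2.imwrite("pics/e.png",cv2.resize(im[130:280,180:370],None,fx=4,fy=4,interpolation=cv2.INTER_CUBIC))
```

```text
down t 11.38 p [0.5327 0.2332 0.0798] F [ 1.2  0.5 -0.1] open 0.801 ff 0.0
grip t 12.14 p [0.5332 0.2332 0.0799] F [ 0.2 -0.5  5.9] open 0.292 ff 59.9
aligned t 14.12 p [0.461  0.1047 0.0799] F [1.6 1.3 3.4] open 0.296 ff 59.6
```

View pics/e.png

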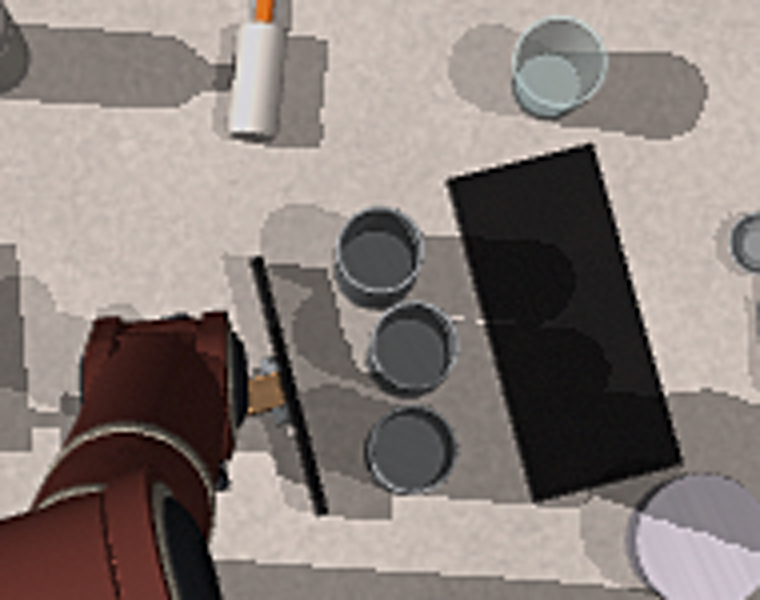

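The blade runs from (244,195) to (260,258) and looks parallel to the mat edge, with all three beakers in front of it. I check that in numbers and push to about 20 mm short.

```bash
cat >> h.py <<'E'
th=np.radians(13.2);C=np.array([.5252,-.1779])
def W(x,y): return C+x*np.array([np.cos(th),np.sin(th)])+y*np.array([-np.sin(th),np.cos(th)])
def inmat(P): P=np.atleast_2d(P)[:,:2]-C; return np.c_[P@[np.cos(th),np.sin(th)],P@[-np.sin(th),np.cos(th)]]
E
python3 - <<'E'
from meas import *
im=cv2.imread("pics/top3.png");g=im.max(2)
m=np.zeros_like(g);m[185:265,240:268]=(g[185:265,240:268]<40)*255
n,l,s,_=cv2.connectedComponentsWithStats(m);ks=np.argsort(-s[1:,4])+1
k=ks[0];print(s[k]);pts=[]
for r in range(s[k][1]+3,s[k][1]+s[k][3]-3):
    pts.append((np.where(l[r]==k)[0].min()-.5,r))
P=ray("top",pts,.045)[:,:2];q=inmat(P)
print("blade back edge slope in mat frame deg",np.degrees(np.polyfit(q[:,0],q[:,1],1)[0]**1),"y",q[:,1].mean().round(4),"x range",q[:,0].min(),q[:,0].max(),"tcp",inmat(arm.read_tool_pos()))
ang=np.degrees(np.polyfit(q[:,0],q[:,1],1)[0])
z=arm.read_tool_pos()[2]
if abs(ang)<2 and q[:,0].min()<-.08:
    arm.line_to([*W(.002,.20),z],.04,down(th));st()
    arm.line_to([*W(.002,.135),z],.04,down(th));st()
im=snapshot("top");cv2.imwrite("pics/top4.png",im)
cv2.imwrite("pics/f.png",cv2.resize(im[130:280,220:370],None,fx=4,fy=4,interpolation=cv2.INTER_CUBIC))
E
```

```text
[243 194  19  64 167]
blade back edge slope in mat frame deg -0.14727000917644223 y 0.222 x range -0.08370717631654417 0.09157458195875212 tcp [[0.0020266  0.28984431]]
 t 16.57 p [0.4806 0.0185 0.0799] F [-2.2  8.   5.6] open 0.292 ff 60.0
 t 18.35 p [ 0.4951 -0.0445  0.0799] F [-1.7  7.1  6.8] open 0.296 ff 60.2
```

View pics/f.png

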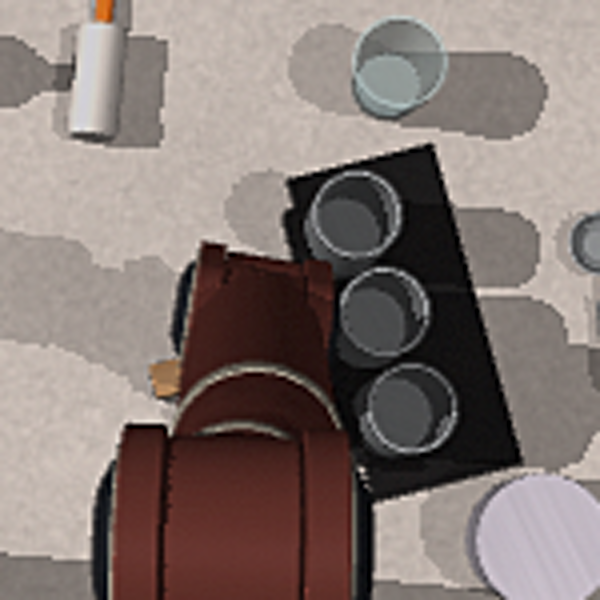

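The rims are in line on the mat at about (309,183.7), (316,207.7) and (323,232.2). I compute their mat coordinates and finish the push to y≈0.

Run:
```python
from meas import *
q=inmat(ray("top",[[323,232.2],[316.2,207.7],[309,183.7]],.11));print((q*1000).round(1), (inmat(arm.read_tool_pos())*1000).round(1))
z=arm.read_tool_pos()[2]
d=np.clip(q[:,1].mean(),0,.04)
arm.line_to([*W(.002,.135-d),z],.03,down(th));arm.pause(.3);st("pushed")
arm.line_to([*W(.002,.205),z],.06,down(th));st("back")
im=snapshot("top");cv2.imwrite("pics/top5.png",im)
cv2.imwrite("pics/g.png",cv2.resize(im[130:280,220:370],None,fx=4,fy=4,interpolation=cv2.INTER_CUBIC))
```

```text
[[-71.   27.5]
 [  1.1  27.6]
 [ 73.2  29.3]] [[  1.2 136.7]]
pushed t 19.79 p [ 0.5015 -0.0718  0.0799] F [-1.4  7.7  7.6] open 0.294 ff 60.3
back t 21.57 p [0.4803 0.0185 0.08  ] F [ 1.  -4.4  4.9] open 0.299 ff 59.9
```

View pics/g.png

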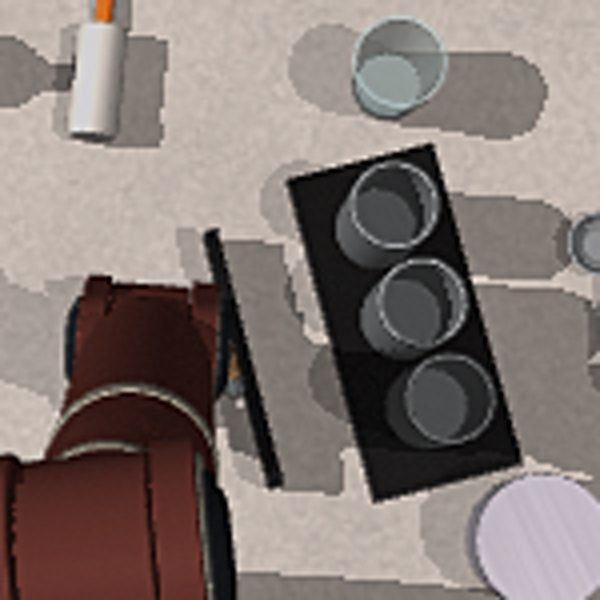

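The beakers stand in a straight row on the mat, with rims at (318.5,181.2), (325.7,205.5) and (332.5,229.7). The squeegee is off the mat on the +y side, so I let go and retreat.

Run:
```python
from meas import *
q=inmat(ray("top",[[332.5,229.75],[325.75,205.5],[318.5,181.25]],.11));print((q*1000).round(1))
arm.move_gripper(.8,20);arm.pause(.2);st("let go")
p=np.array(arm.read_tool_pos());arm.line_to([p[0],p[1],.25],.12)
arm.line_to([.40,.26,.28],.2);arm.pause(.3)
im=snapshot("top");cv2.imwrite("pics/top6.png",im)
cv2.imwrite("pics/h.png",cv2.resize(im[130:280,180:370],None,fx=4,fy=4,interpolation=cv2.INTER_CUBIC));st()
```

```text
[[-71.   -0.4]
 [  0.4  -0.5]
 [ 73.3   0.9]]
let go t 22.32 p [0.4803 0.0223 0.0799] F [ 0.3  0.4 -0.2] open 0.798 ff 0.0
 t 25.65 p [0.4002 0.2596 0.28  ] F [0.2 0.3 1. ] open 0.799 ff 0.0
```

View pics/h.png

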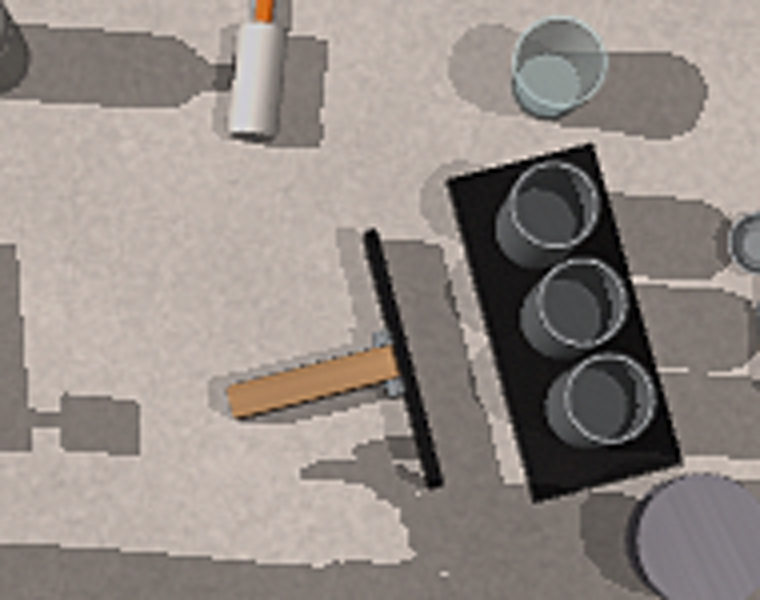

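The beakers are upright in a row on the mat, the squeegee lies flat beside it, and the bystanders haven't moved, so I hand in the job.

```bash
python3 -c "
from station import ticket
print(ticket.finish_job())"
```

```text
the job is handed in; nothing more can be done
None
```

The job is handed in at about 26 s of the 64 s allowed: the three beakers stand upright in a row on the mat, about 1.5 mm out of line by camera, and the squeegee lies flat and released on the +y side; no verdict was returned.

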